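# Put the oblong stone seal back into its well in the seal stand

## Robot

A 7-joint arm with a two-finger parallel gripper is mounted at the origin on the work surface. World frame = base frame: x ahead of the robot, y to its left, z up, the work surface at z = 0. Lengths are in m, angles in rad, forces in N, time in s.
With the tool pointing down it reaches from about 0.35 to 0.775 m from the base axis. Payload 3.1 kg.
Tool frame: the origin (TCP) lies on the centre line of the jaws, within the pads' length; the fingertips stand 8 mm ahead of it and the grasp point (between the pads) lies 11 mm behind it (tip_extent is the distance from the TCP to the fingertips, in m); z points along the fingers, x is the direction in which the jaws open and shut, and the axes are right-handed (so a half turn about z gives the same grasp; the last joint's range is limited). The gripper opens to 85 mm and grips with 20 to 120 N. Pads are 22 mm wide; open, the fingers measure 114 mm over their backs; the gripper's body (76 mm by 85 mm) begins 54 mm behind the grasp point. The pads swing forward as they close: fully open they stand 13 mm farther back than shut.
Start: joints at [-1.162, 0.311, 0.014, 1.512, -0.004, 1.319, -0.027], TCP at [0.24, 0.495, 0.239] pointing down, gripper open.
Joint ranges: [-2.7, 2.7], [-0.3, 1.91], [-1.27, 1.3], [0.12, 2.57], [-1.44, 4.58], [0.2, 2.03], [-3.05, 3.05]. Speed limits (rad/s): [2.79, 2.79, 3.14, 3.14, 3.14, 3.14, 3.14].

## Interface

Orientations are given as a unit quaternion [x, y, z, w].
In Python, from rig import * gives the robot as it stands.
- The arm moves only by the tool jog_arm, never from a script. Its argument "commands" is one flat list of numbers, 6 for each row, row after row: the shift along the tool's x, y, z as a fraction of full scale, then the turn, a rotation vector about the tool's x, y, z as a fraction of full scale. In form: [tx, ty, tz, ax, ay, az, tx, ty, tz, ax, ay, az, ...]. A call has 1 to 8 rows; each row shifts and turns the commanded pose from where the row before left it, along the tool's axes as they then stand; what a row does not reach is not made up. Full scale, the value 1, is 0.03 m for a shift and 6 degrees for a turn. A row lasts 1/10 s, in which the tool goes at most 50 mm and 8.59 degrees, less where a joint would pass 70% of its speed; a pose out of reach is approached as far as the arm can. A call with a number of a shift or a turn outside -1 to 1 is refused whole. A call with a gripper value outside its range is refused whole. "hand" is the opening, from 0 (shut) to 1 (fully open), set as the call begins (left out, the last holds). The fingers move at their own pace and stop on an object; the grip force is fixed at half the most. Time passes only in rows, so rows that do not move let the fingers close. It gives the time, the measured TCP pose, the force and the opening at its end, in the units of the state.
- sense(): the state, without advancing time (a new reading comes with each control period).
- capture(name): name is "scene" or "side" or "wrist"; returns the picture (400x640x3 uint8, red, green, blue); there is no depth.
- get_calibration(name): a dict with "fx", "fy", "cx", "cy" (pixels), "pose" (4x4, takes a point from camera to world coordinates). Camera axes: x right, y up, looking along -z (the intrinsics and any distortion apply to the point x, -y, -z); pixel columns grow to the right and rows downward; lengths in m; the calibration is good to about 2 mm. A picture is of the moment at which its call begins: read the wrist's pose just before it. get_calibration takes no time and is no camera call; for the wrist camera it gives the pose at the moment of the call.
- finish_job(): hands the job in, once; it reports no verdict.
The state is a dict: "t": time; "joints": joint angles; "joint_vel": joint speeds; "effort": joint torques, N m; "tcp_pos": TCP position; "eef_rot": TCP orientation; "contact_force": force on the tool from outside, world axes, zero at the start; "moment": the same for the moment, N m; "opening": finger opening in m.
Only numpy, scipy, OpenCV 4.12 (cv2) and the standard library are available. Lean on these libraries where they do the work, as an engineer would, in place of code of your own. Each camera call takes 0.05 s, during which the arm holds its last target.

## Task

Put the oblong stone seal away: pick it up, turn it to match the oblong well in the wooden seal stand, and lower it upright, still in the grip, to the bottom of that well before letting go. The square and the round seal are still in use, so leave them standing where they are.

Things in the scene. Friction and masses are not known exactly. Their poses are not given: they have to be found in the camera images.
- oblong_seal: the stone seal to put away: a plain upright grey-beige stone block, oblong in plan, 52 mm (its x axis) by 24 mm (its y axis) by 80 mm tall, about 0.26 kg, straight flat sides, foot stained dark red; stands loose on the cloth. Origin at the centre of its underside, z up. Grip it across the 24 mm sides near the top.
- oblong_well (a point): centre of the oblong well's mouth, at the top of the fixed wooden seal stand (110 x 200 x 45 mm high). The well is 62 mm along its x by 34 mm along its y, 30 mm deep, flat floor, 3 mm chamfer: 5 mm of play on each side of the seal, which stands 50 mm proud once home, either way round. z up. The stand's empty square and round wells (40 mm) lie 60 and 120 mm towards +y; not used.
- square_seal: bystander: upright grey-beige stone seal, 30 mm square in plan, 70 mm tall, loose on the cloth. Origin at the centre of its underside.
- round_seal: bystander: upright round grey-beige stone seal, 30 mm in diameter, 75 mm tall, loose on the cloth. Origin at the centre of its underside.

How it is judged:
On the way:
1. the oblong seal is lowered into the oblong well, to within 12 mm of its floor, while the fingers still hold it (horizontal distance between oblong_seal and oblong_well below 0.012 m and z of oblong_seal in the frame of oblong_well below -0.018 m and contact force between the fingers and oblong_seal above 1 N), for 0.1 s.
At the end, for the whole second after the job is handed in: The oblong seal is released, at rest in the oblong well: foot within 12 mm of the well's centre and 25 mm or more below its mouth, upright within 7 degrees, long side along the well within 17 degrees; the other two seals stand within 30 mm of where they began, tilted under 11 degrees (horizontal distance between oblong_seal and oblong_well below 0.012 m and z of oblong_seal in the frame of oblong_well below -0.025 m and angle between the x axis of oblong_seal and the x axis of oblong_well, either way round below 0.3 rad and angle between oblong_seal's own z axis and vertical below 0.12 rad and linear speed of oblong_seal below 0.02 m/s and distance of each of square_seal, round_seal from where it was at the start of the episode below 0.03 m and angle between each of square_seal, round_seal's own z axis and vertical below 0.2 rad); the robot touches nothing.
It fails at once if the square or the round seal is pushed more than 30 mm or knocked over (distance of any of square_seal, round_seal from where it was at the start of the episode above 0.03 m or angle between any of square_seal, round_seal's own z axis and vertical above 0.4 rad).
It also fails if it takes over 37 s, if anything falls off the work surface, if the arm or the gripper's body presses on something with over 40 N, if the wrist force passes 120 N, or if a joint passes its speed limit or range.

## Working session

There is one attempt and no reset: what is moved stays moved. The work goes in short steps, Python scripts to look and compute and a tool call to move; the robot and the scene stay as the last step left them, time stands still between calls to the robot, and variables do not carry over. Pictures are saved under pics/ and viewed, and the job is handed in when it is done.

Besides the shell and the picture viewer there is one more tool, called after "Call:" in YAML: its name, and indented under it one key for each argument. jog_arm: Moves the arm, as the interface text tells. Its arguments: {"type":"object","properties":{"commands":{"type":"array","items":{"type":"number"}},"hand":{"type":"number"}},"required":["commands"]}

```bash
ls; mkdir -p pics; python3 - <<'E'
from rig import *
import cv2
s=sense(); print(s)
for n in ["scene","side","wrist"]:
    c=get_calibration(n); print(n,c)
    im=capture(n); cv2.imwrite(f"pics/{n}0.png",im[:,:,::-1])
E
```

```text
pics
{'t': 0.0, 'joints': array([-1.161718  ,  0.31176622,  0.0139751 ,  1.51303893, -0.00441494,
        1.31918897, -0.02723856]), 'joint_vel': array([ 0.00029859,  0.00184362,  0.00012079,  0.00137176, -0.00077008,
       -0.00176489,  0.00010398]), 'effort': array([ 8.78166293e-05, -3.79924178e+01,  1.46062193e-01, -2.30588830e+01,
        1.21552526e-02,  1.39573863e-02,  3.63257286e-06]), 'tcp_pos': array([0.23928732, 0.4944414 , 0.23820606]), 'eef_rot': array([ 8.47236282e-01,  5.31214908e-01, -9.83012040e-04,  6.62289229e-04]), 'contact_force': array([-0.33404043,  0.38191358, -0.4989201 ]), 'moment': array([ 0.00913169, -0.05333645, -0.00947699]), 'opening': 0.0853405408623383}
scene {'fx': 456.1206963154337, 'fy': 456.1206963154337, 'cx': 315.0608800281687, 'cy': 194.75693288538454, 'pose': array([[ 0.77891256, -0.54110049,  0.31702598,  0.81794945],
       [ 0.62702467,  0.66256789, -0.40968751, -0.39169365],
       [ 0.01163088,  0.51789386,  0.85536581,  0.75981379],
       [ 0.        ,  0.        ,  0.        ,  1.        ]])}
side {'fx': 403.6319896887591, 'fy': 403.6319896887591, 'cx': 315.69690585122464, 'cy': 188.003203766804, 'pose': array([[-0.96406764,  0.15818702, -0.21342554,  0.40335295],
       [-0.26528977, -0.531044  ,  0.80474444,  0.56130758],
       [ 0.01396177,  0.83244768,  0.55392773,  0.50877967],
       [ 0.        ,  0.        ,  0.        ,  1.        ]])}
wrist {'fx': 345.4808198545883, 'fy': 345.4808198545883, 'cx': 320.1299277057119, 'cy': 198.59572762760084, 'pose': array([[ 0.43569226, -0.86762355, -0.23958636,  0.17864825],
       [ 0.90009154,  0.41916425,  0.11889721,  0.5241273 ],
       [-0.00273199, -0.26745225,  0.96356724,  0.37201276],
       [ 0.        ,  0.        ,  0.        ,  1.        ]])}
```

View pics/scene0.png

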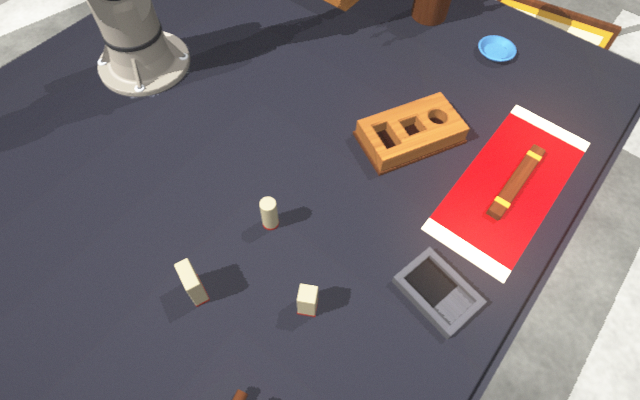

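View pics/side0.png

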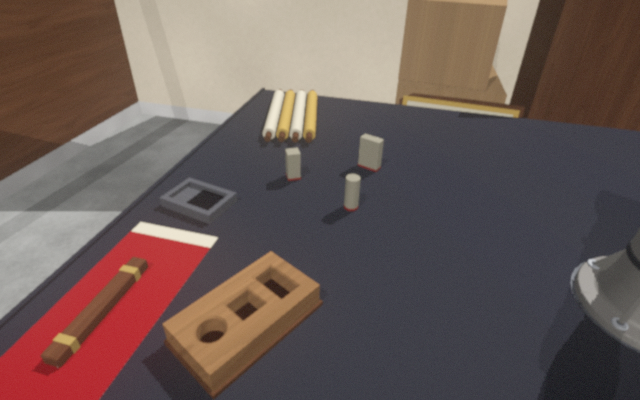

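View pics/wrist0.png

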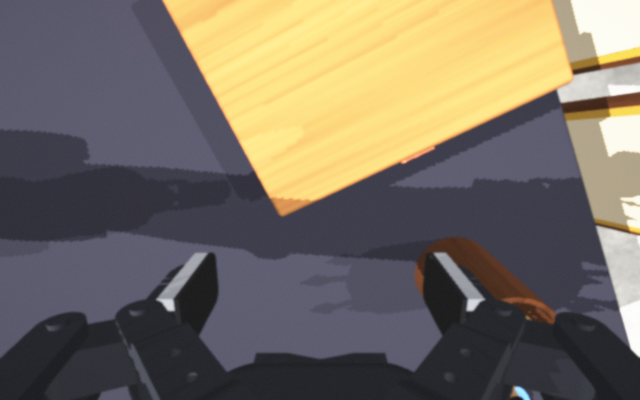

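The scene view shows the oblong seal at (190,282), round (269,212), square (308,300). The stand's oblong well is at (384,137), followed by the square and round wells. I'll zoom in and measure corners.

```bash
python3 - <<'E'
import cv2,numpy as np
a=cv2.imread('pics/scene0.png');b=cv2.imread('pics/side0.png')
def crop(im,x,y,w,h,k): return cv2.resize(im[y:y+h,x:x+w],None,fx=k,fy=k,interpolation=cv2.INTER_CUBIC)
cv2.imwrite('pics/c1.png',crop(a,340,85,140,100,5))
cv2.imwrite('pics/c2.png',np.hstack([crop(a,160,250,60,60,6),crop(b,340,120,60,60,6)]))
cv2.imwrite('pics/c3.png',crop(b,155,245,175,145,4))
E
```

```text
(no output)
```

View pics/c1.png

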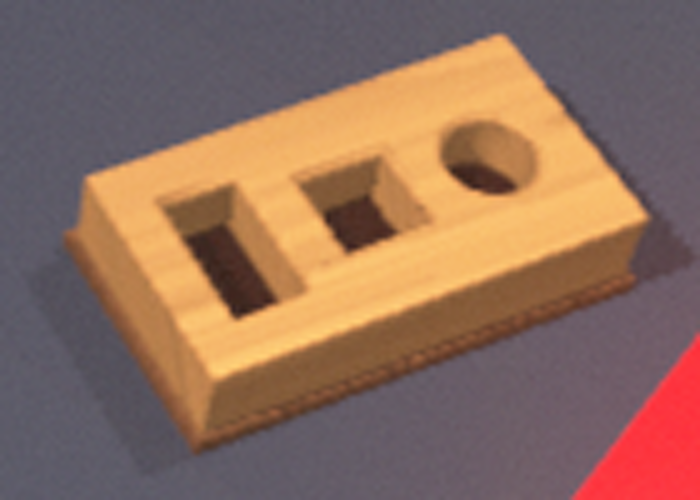

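View pics/c2.png

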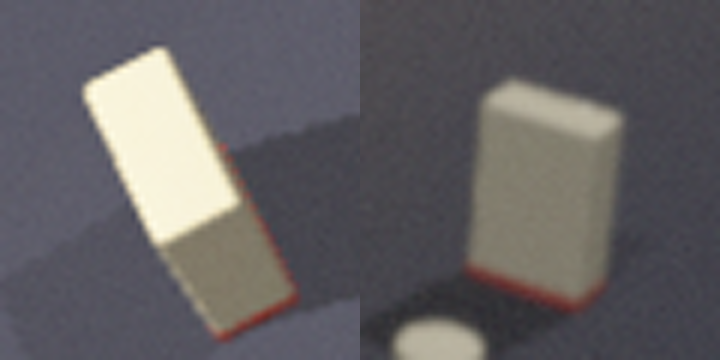

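View pics/c3.png

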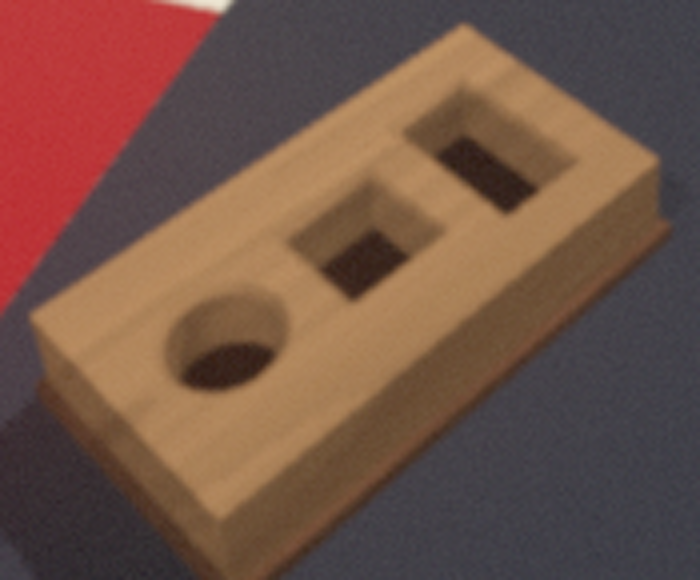

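```bash
cat > h.py <<'E'
import numpy as np
from rig import *
def ray(c,p):
    d=np.array([(p[0]-c['cx'])/c['fx'],-(p[1]-c['cy'])/c['fy'],-1.0]); return c['pose'][:3,3],c['pose'][:3,:3]@d
def plane(c,p,z):
    o,d=ray(c,p); return o+d*(z-o[2])/d[2]
def un(pts,x,y,k): return [(x+(u+.5)/k-.5,y+(v+.5)/k-.5) for u,v in pts]
def proj(c,X):
    R=c['pose'][:3,:3];q=R.T@(np.array(X)-c['pose'][:3,3]); return c['cx']+c['fx']*q[0]/-q[2], c['cy']+c['fy']*q[1]/q[2]
E
python3 - <<'E'
from h import *
np.set_printoptions(precision=4,suppress=True)
A=get_calibration('scene');B=get_calibration('side')
def rep(name,c,pts,z):
    P=np.array([plane(c,p,z) for p in pts])[:,:2]
    e=[P[(i+1)%4]-P[i] for i in range(4)]
    print(name,'c',P.mean(0),'len',np.array([np.linalg.norm(v) for v in e]),'ang',np.array([np.degrees(np.arctan2(v[1],v[0]))%180 for v in e]));print(P.tolist() and P.round(4).tolist())
rep('stand scene',A,un([(88,178),(503,35),(648,215),(215,378)],340,85,5),.045)
rep('well scene',A,un([(157,200),(236,183),(305,290),(232,320)],340,85,5),.045)
rep('stand side',B,un([(467,24),(658,160),(222,520),(30,317)],155,245,4),.045)
rep('well side',B,un([(465,85),(578,162),(515,213),(403,130)],155,245,4),.045)
rep('seal top scene',A,un([(83,90),(166,46),(241,204),(158,245)],160,250,6),.08)
rep('seal top side',B,un([(122,97),(152,80),(262,115),(235,136)],340,120,6),.08)
for p in un([(222,338),(297,298)],160,250,6): print('bot scene',plane(A,p,0))
for p in un([(108,268),(220,310),(245,285)],340,120,6): print('bot side',plane(B,p,0))
print('square',plane(A,(308,294),.07),plane(B,(293,151),.07)); print('round',plane(A,(268,203),.075),plane(B,(353,177),.075))
E
```

```text
stand scene c [0.6016 0.207 ] len [0.1983 0.1078 0.1994 0.1088] ang [ 62.9179 153.3926  63.1951 152.784 ]
[[0.5082, 0.1432], [0.5985, 0.3197], [0.6949, 0.2714], [0.6049, 0.0934]]
well scene c [0.5739 0.1507] len [0.0341 0.0591 0.0336 0.0655] ang [ 54.5723 151.5703  65.359  151.8051]
[[0.5366, 0.1516], [0.5564, 0.1794], [0.6083, 0.1512], [0.5943, 0.1207]]
stand side c [0.6001 0.2065] len [0.1092 0.1992 0.1096 0.2015] ang [152.2056  63.1224 153.424   63.0022]
[[0.603, 0.0917], [0.5064, 0.1426], [0.5965, 0.3203], [0.6945, 0.2712]]
well side c [0.5706 0.1537] len [0.0617 0.0336 0.0616 0.033 ] ang [154.5604  63.8217 153.9783  64.0648]
[[0.5912, 0.1255], [0.5354, 0.152], [0.5502, 0.1822], [0.6056, 0.1552]]
seal top scene c [ 0.5005 -0.3069] len [0.0237 0.051  0.0227 0.0498] ang [ 71.0967 159.1435  68.0815 160.3257]
[[0.473, -0.3094], [0.4807, -0.287], [0.5284, -0.3051], [0.5199, -0.3262]]
seal top side c [ 0.4989 -0.3087] len [0.0208 0.0503 0.0225 0.0523] ang [ 64.6812 158.5943  69.9923 156.6921]
[[0.5271, -0.3091], [0.5182, -0.3279], [0.4714, -0.3095], [0.4791, -0.2884]]
bot scene [ 0.5189 -0.3258  0.    ]
bot scene [ 0.527  -0.3044 -0.    ]
bot side [ 0.5273 -0.3113  0.    ]
bot side [ 0.4775 -0.291   0.    ]
bot side [ 0.4704 -0.3139  0.    ]
square [ 0.6674 -0.2094  0.07  ] [ 0.6621 -0.2078  0.07  ]
round [ 0.5114 -0.1283  0.075 ] [ 0.5086 -0.1293  0.075 ]
```

Call:
jog_arm:
  commands: [-0.4,0.4,0,0,0,0,-0.8,0.8,0,0,0,0,-0.85,0.82,0,0,0,0,-0.85,0.82,0,0,0,0,-0.85,0.82,0,0,0,0,-0.85,0.82,0,0,0,0,-0.85,0.82,0,0,0,0,-0.85,0.82,0,0,0,0]
  hand: 1

```text
t: 0.95
tcp_pos: [0.3226, 0.2434, 0.2391]
eef_rot: [0.847, 0.531, -0.0, 0.0]
contact_force: [0.3, -0.2, 0.7]
opening: 0.0852
```

Call:
jog_arm:
  commands: [-0.87,0.83,0,0,0,0,-0.87,0.83,0,0,0,0,-0.87,0.83,0,0,0,0,-0.87,0.83,0,0,0,0,-0.87,0.83,0,0,0,0,-0.87,0.83,0,0,0,0,-0.87,0.83,0,0,0,0,-0.87,0.83,0,0,0,0]

```text
t: 1.75
tcp_pos: [0.4109, -0.0311, 0.2392]
eef_rot: [0.847, 0.531, 0.0, -0.0]
contact_force: [0.1, 0.0, -0.4]
opening: 0.0853
```

Call:
jog_arm:
  commands: [-0.87,0.83,0,0,0,0,-0.87,0.83,0,0,0,0,-0.87,0.83,0,0,0,0,-0.87,0.83,0,0,0,0,-0.87,0.83,0,0,0,0,-0.87,0.83,0,0,0,0,-0.87,0.83,0,0,0,0,-0.4,0.4,0,0,0,0]

```text
t: 2.55
tcp_pos: [0.4932, -0.2898, 0.2387]
eef_rot: [0.848, 0.53, -0.001, 0.001]
contact_force: [-0.9, 0.2, -0.1]
opening: 0.0857
```

Call:
jog_arm:
  commands: [0,0,0,0,0,-0.4,0,0,0,0,0,-0.4,0,0,0,0,0,0]

```text
t: 2.85
tcp_pos: [0.4936, -0.2861, 0.2388]
eef_rot: [0.824, 0.566, -0.0, -0.0]
contact_force: [0.5, 0.1, 0.2]
opening: 0.0857
```

```bash
python3 - <<'E'
from h import *
import cv2
from scipy.spatial.transform import Rotation as R
s=sense(); c=get_calibration('wrist'); im=capture('wrist'); cv2.imwrite('pics/w1.png',im[:,:,::-1])
print(s['t'],s['tcp_pos'],R.from_quat(s['eef_rot']).as_matrix(),s['joints'])
for d in [(0,0)]: print(proj(c,[.4997,-.308,.08]))
np.save('wc1.npy',c['pose'])
E
```

```text
2.85 [ 0.49357458 -0.28614476  0.23875598] [[ 3.59107051e-01  9.33295937e-01 -9.04972057e-04]
 [ 9.33296357e-01 -3.59106680e-01  5.49522239e-04]
 [ 1.87885363e-04 -1.04194443e-03 -9.99999440e-01]] [-0.01520486  0.41438939  0.72983012  1.47348577 -0.27793015  1.36054594
  1.93420543]
(np.float64(299.6702021130793), np.float64(198.75197287041433))
```

View pics/w1.png

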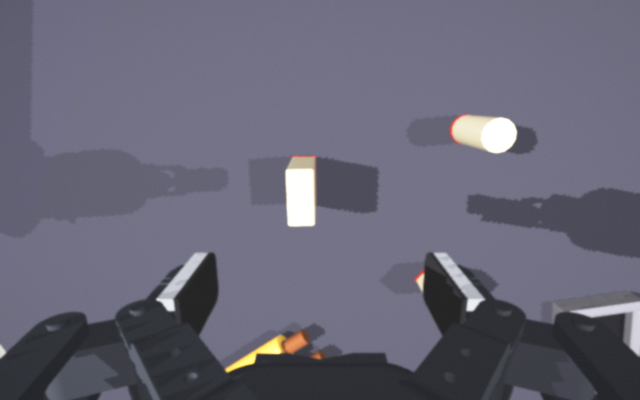

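The wrist view shows the seal's top at about (301,196), with the jaws already nearly square to it.

```bash
python3 - <<'E'
from h import *
import cv2
c=get_calibration('wrist'); im=cv2.imread('pics/w1.png'); g=im.min(2)
print(g[190:200:9,280:322:4], g[155:232:4,301])
m=(g>200).astype(np.uint8)
cs,_=cv2.findContours(m,0,1)
for k in cs:
    if cv2.contourArea(k)>200:
        r=cv2.minAreaRect(k); b=cv2.boxPoints(r); P=np.array([plane(c,p,.08)[:2] for p in b]); print(r); print(P.mean(0)); 
        for i in range(4):
            v=P[(i+1)%4]-P[i]; print(np.linalg.norm(v),np.degrees(np.arctan2(v[1],v[0]))%180)
E
```

```text
[[ 99 106 253 254 254 254 254 254 249  97  76]
 [100 101 252 254 254 254 254 254 250 100  77]] [ 99 153 154 160 254 254 254 254 254 254 254 254 254 254 254 254 254 254
 129 114]
((608.5, 327.5), (49.0, 61.0), 90.0)
[ 0.73057654 -0.07460126]
0.05846031161440846 68.93933443438853
0.057209930052002624 172.74402018137687
0.06107249155073905 68.94295518829465
0.05664724674832981 170.176461065771
((184.54876708984375, 273.43902587890625), (8.277210235595703, 49.03855895996094), 38.65980911254883)
[ 0.52855127 -0.43576926]
0.05123584501071847 119.11407868371693
0.00752122083740243 25.557463356087187
0.0514814776131458 119.39193684335291
0.007788969775626941 23.872195116712106
((299.87481689453125, 196.99148559570312), (56.5535774230957, 27.42473602294922), 88.69805145263672)
[ 0.4989479  -0.30728539]
0.023548635790661153 70.2495992618967
0.05142899534396977 159.89483649312035
0.024638080058095528 70.31391998417594
0.051474924882667424 158.68233703399534
((484.5, 135.0), (34.0, 61.0), 90.0)
[ 0.50425931 -0.1429724 ]
0.05034408042052127 68.92806956226153
0.028385674693208518 167.47563348199978
0.05166452438494982 68.92989862789047
0.028221283788079584 164.82315591579538
```

Call:
jog_arm:
  commands: [-0.3,0.22,0,0,0,-0.1,-0.3,0.22,0,0,0,0,0,0,0.5,0,0,0,0,0,0.9,0,0,0,0,0,0.9,0,0,0,0,0,0.7,0,0,0,0,0,0.3,0,0,0,0,0,0,0,0,0]

```text
t: 3.7
tcp_pos: [0.499, -0.3079, 0.139]
eef_rot: [0.822, 0.57, -0.001, -0.001]
contact_force: [-1.2, -0.0, -0.7]
opening: 0.0854
```

```bash
python3 - <<'E'
from h import *
import cv2
s=sense(); c=get_calibration('wrist'); im=capture('wrist'); cv2.imwrite('pics/w2.png',im[:,:,::-1])
print(s['t'],s['tcp_pos'],s['eef_rot'])
cv2.imwrite('pics/s2.png',capture('side')[:,:,::-1])
E
```

```text
3.7 [ 0.49901455 -0.30789237  0.13904469] [ 0.82151734  0.57018202 -0.00082983 -0.00101574]
```

View pics/w2.png

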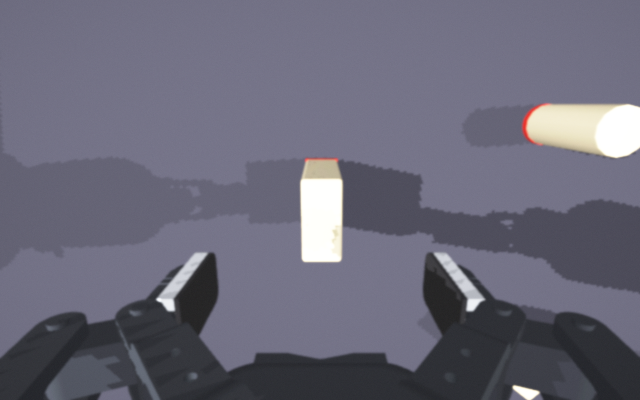

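View pics/s2.png

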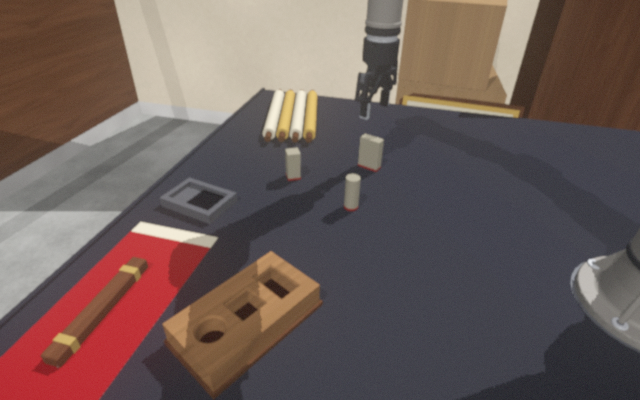

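The seal is centred between the jaws (column 322 against 320) and square to them. I'll descend 89 mm and grip.

Call:
jog_arm:
  commands: [0,0,0.4,0,0,0,0,0,0.7,0,0,0,0,0,0.7,0,0,0,0,0,0.6,0,0,0,0,0,0.4,0,0,0,0,0,0.17,0,0,0,0,0,0,0,0,0]

```text
t: 4.5
tcp_pos: [0.4997, -0.3076, 0.0509]
eef_rot: [0.821, 0.571, -0.0, -0.0]
contact_force: [0.1, 0.0, 0.5]
opening: 0.0856
```

Call:
jog_arm:
  commands: [0,0,0,0,0,0,0,0,0,0,0,0,0,0,0,0,0,0,0,0,0,0,0,0,0,0,0,0,0,0,0,0,0,0,0,0,0,0,0,0,0,0,0,0,0,0,0,0]
  hand: 0

```text
t: 5.3
tcp_pos: [0.5003, -0.3078, 0.0518]
eef_rot: [0.821, 0.571, 0.0, 0.0]
contact_force: [-1.0, 1.0, 4.6]
opening: 0.0237
```

Gripped (opening 23.7 mm). I'll lift and check.

Call:
jog_arm:
  commands: [0,0,-0.3,0,0,0,0,0,-0.6,0,0,0,0,0,-0.8,0,0,0,0,0,-0.8,0,0,0,0,0,-0.8,0,0,0,0,0,-0.6,0,0,0,0,0,-0.3,0,0,0,0,0,0,0,0,0]

```text
t: 6.1
tcp_pos: [0.4998, -0.308, 0.1778]
eef_rot: [0.821, 0.57, 0.0, 0.001]
contact_force: [0.2, 0.5, -5.0]
opening: 0.023
```

```bash
python3 - <<'E'
from h import *
import cv2
from scipy.spatial.transform import Rotation as R
s=sense(); im=capture('wrist'); cv2.imwrite('pics/w3.png',im[:,:,::-1])
M=R.from_quat(s['eef_rot']).as_matrix();p=s['tcp_pos']
print(s['t'],p,s['opening'],s['contact_force'],s['joints'])
print('x ang',np.degrees(np.arctan2(M[1,0],M[0,0])))
d=np.array([.573,.153,p[2]])-p
print('tool units',M.T@d/.03)
E
```

```text
6.1 [ 0.49981599 -0.30800261  0.17783098] 0.023033123085878807 [ 0.19296502  0.52081949 -4.9750709 ] [ 0.03914783  0.4917567   0.70789607  1.52423053 -0.32987704  1.24675048
  2.00784948]
x ang 69.56518488776092
tool units [ 1.52514424e+01 -3.07921271e+00 -8.58721858e-03]
```

View pics/w3.png

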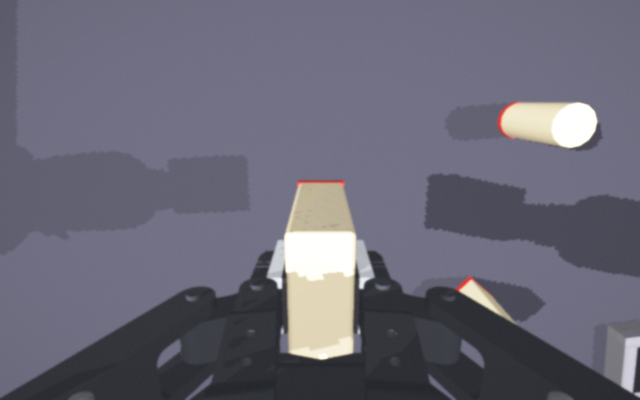

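The seal is held upright and centred at about (320,290). I'll carry it to the stand.

Call:
jog_arm:
  commands: [0.3,-0.06,-0.5,0,0,0,0.6,-0.12,-0.3,0,0,0,0.8,-0.16,0,0,0,0,0.8,-0.16,0,0,0,0,0.8,-0.16,0,0,0,0,0.8,-0.16,0,0,0,0,0.8,-0.16,0,0,0,0,0.8,-0.16,0,0,0,0]

```text
t: 6.95
tcp_pos: [0.527, -0.1334, 0.201]
eef_rot: [0.821, 0.571, -0.0, -0.001]
contact_force: [0.8, -0.0, -3.2]
opening: 0.0234
```

Call:
jog_arm:
  commands: [0.8,-0.16,0,0,0,0,0.8,-0.16,0,0,0,0,0.8,-0.16,0,0,0,0,0.8,-0.16,0,0,0,0,0.8,-0.16,0,0,0,0,0.8,-0.16,0,0,0,0,0.8,-0.16,0,0,0,0,0.8,-0.16,0,0,0,0]

```text
t: 7.75
tcp_pos: [0.5576, 0.0597, 0.201]
eef_rot: [0.821, 0.571, -0.001, -0.001]
contact_force: [-0.9, 1.0, -4.2]
opening: 0.0235
```

Call:
jog_arm:
  commands: [0.8,-0.16,0,0,0,0,0.8,-0.16,0,0,0,0,0.7,-0.14,0,0,0,0,0.4,-0.08,0,0,0,0,0,0,0,0,0,0.5,0,0,0,0,0,0.5,0,0,0,0,0,0,0,0,0,0,0,0]

```text
t: 8.55
tcp_pos: [0.5712, 0.139, 0.2011]
eef_rot: [0.85, 0.527, -0.0, 0.0]
contact_force: [-0.0, 1.0, -3.4]
opening: 0.0234
```

```bash
python3 - <<'E'
from h import *
import cv2
from scipy.spatial.transform import Rotation as R
s=sense(); c=get_calibration('wrist'); im=capture('wrist'); cv2.imwrite('pics/w4.png',im[:,:,::-1])
M=R.from_quat(s['eef_rot']).as_matrix();p=s['tcp_pos']
print(s['t'],p,s['opening'],s['contact_force'],s['joints'])
print('x ang',np.degrees(np.arctan2(M[1,0],M[0,0])), M[:,2])
d=np.array([.573,.153,p[2]])-p
print('tool units',M.T@d/.03)
cv2.imwrite('pics/a4.png',capture('scene')[:,:,::-1]);cv2.imwrite('pics/b4.png',capture('side')[:,:,::-1])
a=cv2.imread('pics/a4.png');b=cv2.imread('pics/b4.png')
k=cv2.resize
cv2.imwrite('pics/ab4.png',np.hstack([k(a[20:180,330:480],(375,400)),k(b[200:390,160:340],(379,400))]))
E
```

```text
8.55 [0.57116393 0.13904254 0.20110827] 0.02335743637342131 [-0.03137194  0.95681317 -3.39178284] [-0.69566471  0.45788024  0.62247597  1.48283845 -0.27130845  1.28876397
  1.06372903]
x ang 63.597811167916646 [-6.51200824e-04 -4.25989971e-04 -9.99999697e-01]
tool units [ 4.43935293e-01 -1.52063403e-01 -2.38046110e-04]
```

View pics/w4.png

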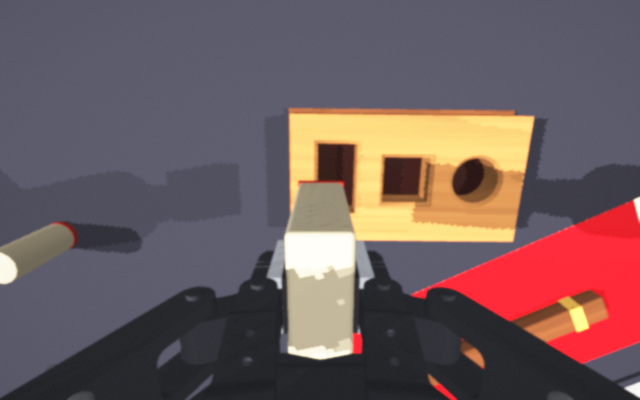

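View pics/ab4.png

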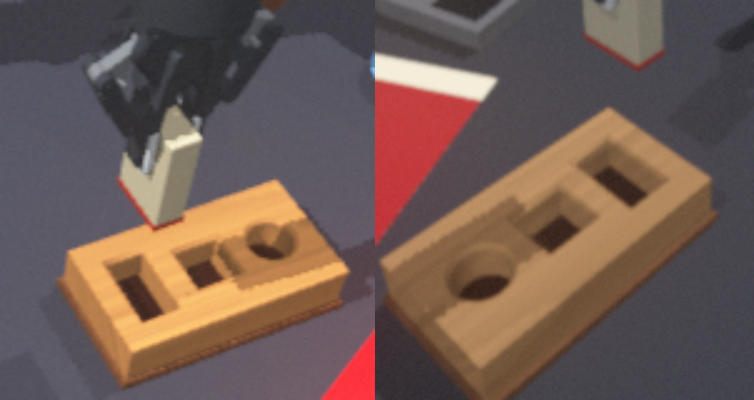

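```bash
python3 - <<'E'
from h import *
c=get_calibration('wrist')
P=[plane(c,p,.045)[:2] for p in [(290,115),(534,116),(513,241),(293,234)]]
print(np.round(P,4)); 
for a,b in [(0,1),(1,2),(3,2)]:
    v=P[b]-P[a]; print(np.linalg.norm(v),np.degrees(np.arctan2(v[1],v[0])))
ctr=(P[0]+P[2])/2; print(ctr, ctr-.06*np.array([np.cos(np.radians(63.2)),np.sin(np.radians(63.2))]))
for p in [(316,142),(356,142)]: print(plane(c,p,.045))
w=np.array([.573,.153]);u=np.array([np.cos(np.radians(63.1)),np.sin(np.radians(63.1))]);v=np.array([u[1],-u[0]])
for i,j in [(-1,-1),(1,-1)]: print('exp',w+i*.017*u+j*.031*v)
# seal foot corners in wrist: (298,182),(343,182): far foot edge
z=.201-.0515
print([plane(c,p,z) for p in [(298,182),(343,182)]])
E
```

```text
[[0.5084 0.1427]
 [0.5978 0.3208]
 [0.6956 0.2713]
 [0.6015 0.0968]]
0.1991890705669548 63.34980168734787
0.10962980481878562 -26.836853152311697
0.19823664981686498 61.64477680786772
[0.60202857 0.20699013] [0.57497592 0.15343498]
[0.53744408 0.1519302  0.045     ]
[0.55226844 0.18176906 0.045     ]
exp [0.53766289 0.15186492]
exp [0.55304567 0.18218603]
[array([0.54298451, 0.13951711, 0.1495    ]), array([0.55398749, 0.16166877, 0.1495    ])]
```

The wrist view agrees on the stand's position, and the seal sits centred on the TCP. I'll align it and lower it to just above the mouth.

Call:
jog_arm:
  commands: [0.23,-0.07,0,0,0,0.08,0.23,-0.06,0,0,0,0,0,0,0.5,0,0,0,0,0,0.8,0,0,0,0,0,0.8,0,0,0,0,0,0.7,0,0,0,0,0,0.3,0,0,0,0,0,0,0,0,0]

```text
t: 9.5
tcp_pos: [0.573, 0.1542, 0.1067]
eef_rot: [0.852, 0.524, -0.002, -0.001]
contact_force: [-0.1, 0.3, -3.4]
opening: 0.0233
```

```bash
python3 - <<'E'
from h import *
import cv2
from scipy.spatial.transform import Rotation as R
s=sense(); im=capture('wrist'); cv2.imwrite('pics/w5.png',im[:,:,::-1])
M=R.from_quat(s['eef_rot']).as_matrix();p=s['tcp_pos']
print(s['t'],p,s['opening'],s['contact_force'])
print('x ang',np.degrees(np.arctan2(M[1,0],M[0,0])), M[:,2])
d=np.array([.5735,.153,p[2]])-p
print('tool units',M.T@d/.03)
a=capture('scene')[:,:,::-1];b=capture('side')[:,:,::-1]
k=cv2.resize
cv2.imwrite('pics/ab5.png',np.hstack([k(a[60:180,340:480],(396,340)),k(b[220:390,160:340],(360,340))]))
E
```

```text
9.5 [0.57304041 0.15417777 0.1067082 ] 0.023254893908490788 [-0.09960455  0.31109746 -3.41968621]
x ang 63.14909194470709 [-3.21647051e-03 -6.16276918e-04 -9.99994637e-01]
tool units [-2.81069766e-02  3.14001228e-02 -2.50804067e-05]
```

View pics/w5.png

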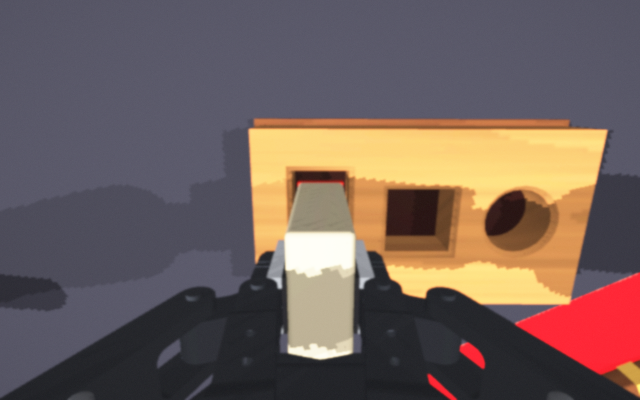

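View pics/ab5.png

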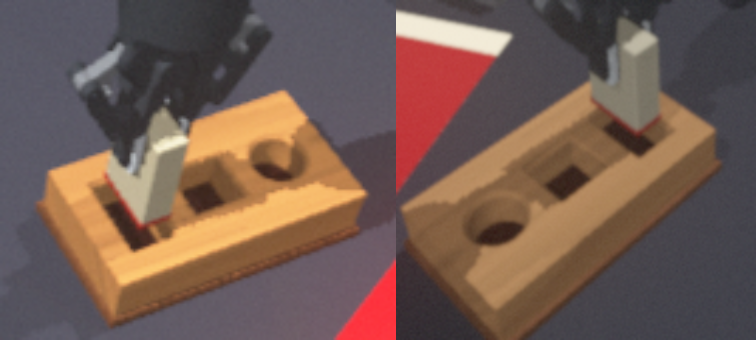

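The foot is centred over the mouth. I'll lower it into the well.

Call:
jog_arm:
  commands: [-0.02,0.03,0,0,0,0,0,0,0.3,0,0,0,0,0,0.3,0,0,0,0,0,0.3,0,0,0,0,0,0.2,0,0,0,0,0,0.1,0,0,0,0,0,0,0,0,0]

```text
t: 10.35
tcp_pos: [0.5742, 0.1524, 0.0714]
eef_rot: [0.852, 0.523, -0.001, -0.0]
contact_force: [-0.7, 0.3, -3.3]
opening: 0.0232
```

Call:
jog_arm:
  commands: [0,0,0.05,0,0,0,0,0,0.05,0,0,0,0,0,0.03,0,0,0,0,0,0,0,0,0]

```text
t: 10.75
tcp_pos: [0.5747, 0.1526, 0.0683]
eef_rot: [0.852, 0.523, 0.0, -0.0]
contact_force: [0.6, 0.6, -3.3]
opening: 0.0234
```

Call:
jog_arm:
  commands: [0,0,0.03,0,0,0,0,0,0.03,0,0,0,0,0,0,0,0,0]

```text
t: 11.05
tcp_pos: [0.5749, 0.1526, 0.0668]
eef_rot: [0.852, 0.523, 0.0, 0.0]
contact_force: [-0.9, 1.2, -1.5]
opening: 0.0233
```

Call:
jog_arm:
  commands: [0,0,0.03,0,0,0,0,0,0,0,0,0,0,0,0,0,0,0]

```text
t: 11.35
tcp_pos: [0.5749, 0.1526, 0.0668]
eef_rot: [0.852, 0.523, 0.0, -0.0]
contact_force: [-3.1, 0.4, 6.6]
opening: 0.0235
```

```bash
python3 - <<'E'
from h import *
import cv2
im=capture('wrist')[:,:,::-1]
a=capture('scene')[:,:,::-1];b=capture('side')[:,:,::-1]
k=cv2.resize
cv2.imwrite('pics/ab6.png',np.hstack([k(a[60:180,340:480],(396,340)),k(b[220:390,160:340],(360,340))]))
s=sense();print(s['tcp_pos'],s['contact_force'],s['opening'])
E
```

```text
[0.57491328 0.15261138 0.06677882] [-2.27978753  0.27273487  4.95224559] 0.023175246826998126
```

View pics/ab6.png

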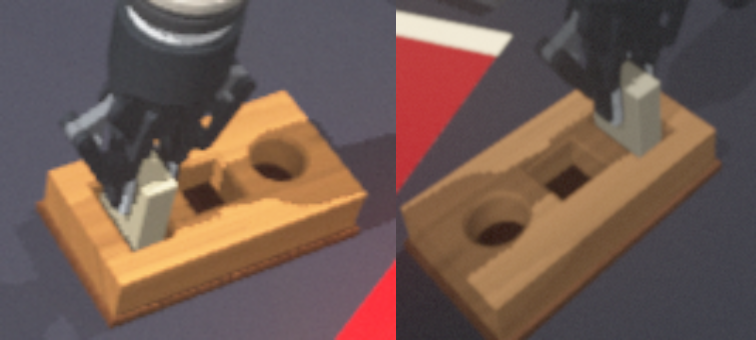

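It has bottomed out: TCP z is 0.0668 against 0.0665 expected, and the force turned upward. Releasing.

Call:
jog_arm:
  commands: [0,0,0,0,0,0,0,0,0,0,0,0,0,0,0,0,0,0,0,0,0,0,0,0,0,0,0,0,0,0,0,0,0,0,0,0,0,0,0,0,0,0]
  hand: 1

```text
t: 12.2
tcp_pos: [0.5747, 0.1525, 0.0656]
eef_rot: [0.852, 0.523, -0.0, 0.0]
contact_force: [0.2, -1.1, -0.1]
opening: 0.085
```

Call:
jog_arm:
  commands: [0,0,-0.2,0,0,0,0,0,-0.4,0,0,0,0,0,-0.7,0,0,0,0,0,-0.8,0,0,0,0,0,-0.8,0,0,0,0,0,-0.8,0,0,0,0,0,-0.4,0,0,0,0,0,0,0,0,0]

```text
t: 13.0
tcp_pos: [0.5763, 0.1526, 0.1914]
eef_rot: [0.852, 0.523, 0.003, 0.001]
contact_force: [0.4, -0.6, -0.3]
opening: 0.0852
```

```bash
python3 - <<'E'
from h import *
import cv2
c=get_calibration('wrist');im=capture('wrist')[:,:,::-1]; cv2.imwrite('pics/w7.png',im)
a=capture('scene')[:,:,::-1];b=capture('side')[:,:,::-1]
k=cv2.resize
cv2.imwrite('pics/ab7.png',np.vstack([np.hstack([k(a[60:180,340:480],(396,340)),k(b[220:390,160:340],(360,340))]),np.hstack([k(a[180:330,150:340],(396,250)),k(b[120:220,260:400],(360,250))])]))
s=sense();print(s['t'],s['tcp_pos'],s['contact_force'],s['opening'])
g=im.min(2)
for z in [.095]:
  print('expected top centre px',proj(c,[.5735,.153,z]))
E
```

```text
13.15 [0.57385913 0.15253376 0.18744989] [-0.01620138  0.48036098 -0.77282404] 0.08537577008009065
expected top centre px (np.float64(318.55655802427395), np.float64(199.47633012789777))
```

View pics/w7.png

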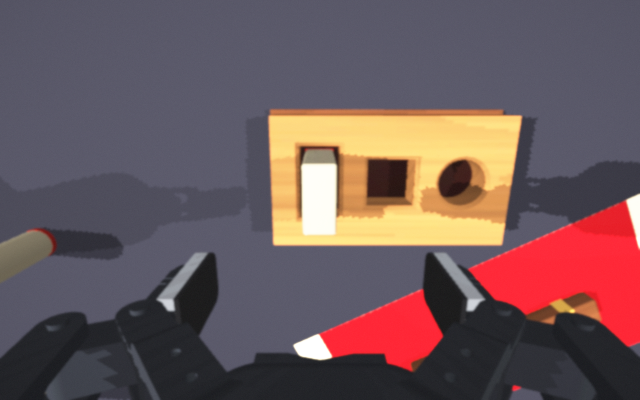

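View pics/ab7.png

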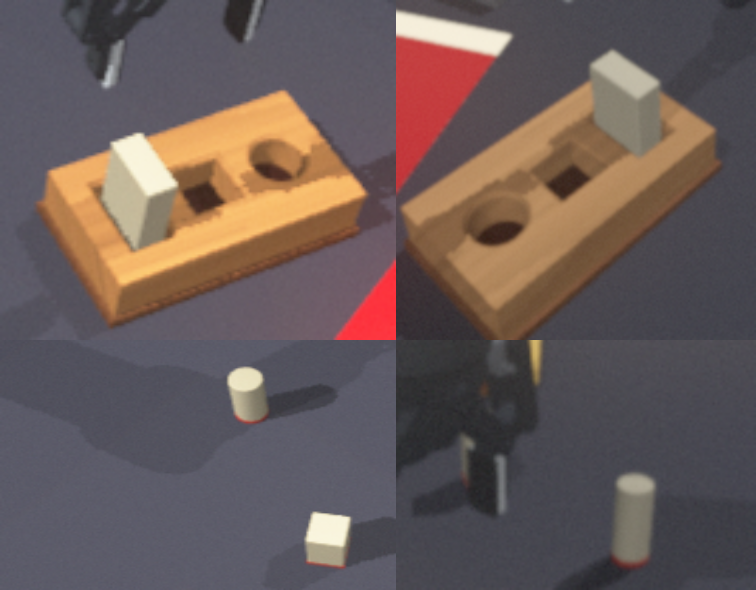

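The wrist view shows the seal upright in the well, with its top centre at about (319,199) against (318.6,199.5) expected. The round and square seals still stand in place, and the gripper is clear. Handing in.

```bash
python3 -c "
from rig import *
print(finish_job())"
```

```text
the job is handed in; nothing more can be done
None
```

The oblong seal is in the oblong well: I gripped it across its 24 mm sides, turned it about 6° to match, and lowered it in the grip until it touched the floor. I then released it, backed the gripper off and handed the job in at about 13 s; no verdict was reported.

- **Lowering:** It bottomed out with the TCP at 66.8 mm, against 66.5 mm expected. The vertical force went from about -3 N to +5–7 N while the grip still held at 23 mm opening.
- **After release:** The seal stands upright and square in the well, with its top centre within about 1 px of the predicted position in the wrist view.
- **Other seals:** The round and square seals looked upright and undisturbed in the scene view. I judged that by eye, without remeasuring their positions.
- **Gripper:** Open, and about 12 cm above where it let go.
- **Disagreement:** The camera views differed by up to about 4 mm on the well's centre, which is within its 5 mm play. No check failed.

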